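# Put the thread spools back in their colour trays

## Task

Put the red, yellow, white and blue thread spools away: stand each one upright on the floor of the tray lined in its own colour. The blue spool is still held in the thread stand, so slide it out of the open front before lifting it. Do not let any spool fall over, and leave the black spool standing where it is.

Things in the scene. Friction and masses are not known exactly. Their poses are not given: they have to be found in the camera images.
- red_spool: Thread spool, loose, upright: a round grey foot flange 60 mm across and 6 mm thick under a plain cylinder of red thread 38 mm across; 75 mm tall in all, about 120 g. Origin: centre of its underside, z up. It starts standing on the bench.
- yellow_spool: Thread spool, loose, upright: a round grey foot flange 60 mm across and 6 mm thick under a plain cylinder of yellow thread 38 mm across; 75 mm tall in all, about 120 g. Origin: centre of its underside, z up. It starts standing on the bench.
- white_spool: Thread spool, loose, upright: a round grey foot flange 60 mm across and 6 mm thick under a plain cylinder of white thread 38 mm across; 75 mm tall in all, about 120 g. Origin: centre of its underside, z up. It starts standing on the bench.
- blue_spool: Thread spool, upright: a round grey foot flange 60 mm across and 6 mm thick under a plain cylinder of blue thread 38 mm across; 75 mm tall in all, about 120 g. Origin: centre of its underside, z up. It starts in the thread stand, underside 6 mm above the bench, flange under the lips (2.5 mm play): slide it 52 mm or more along the stand's -x, standing on the plate, then lift.
- red_tray: Shallow square light-wood tray, fixed to the bench, its floor lined in red: 92 x 92 mm outside, 84 x 84 mm inside, walls 4 mm thick, rim 14 mm above the bench, inner floor 4 mm above the bench. Origin: centre of its underside, z up, x and y along its sides.
- yellow_tray: Shallow square light-wood tray, fixed to the bench, its floor lined in yellow: 92 x 92 mm outside, 84 x 84 mm inside, walls 4 mm thick, rim 14 mm above the bench, inner floor 4 mm above the bench. Origin: centre of its underside, z up, x and y along its sides.
- white_tray: Shallow square light-wood tray, fixed to the bench, its floor lined in white: 92 x 92 mm outside, 84 x 84 mm inside, walls 4 mm thick, rim 14 mm above the bench, inner floor 4 mm above the bench. Origin: centre of its underside, z up, x and y along its sides.
- blue_tray: Shallow square light-wood tray, fixed to the bench, its floor lined in blue: 92 x 92 mm outside, 84 x 84 mm inside, walls 4 mm thick, rim 14 mm above the bench, inner floor 4 mm above the bench. Origin: centre of its underside, z up, x and y along its sides.
- black_spool: Thread spool, loose, upright: a round grey foot flange 60 mm across and 6 mm thick under a plain cylinder of black thread 38 mm across; 75 mm tall in all, about 120 g. Origin: centre of its underside, z up. It starts standing on the bench; not part of the job.
- thread_stand: Dark steel plate 125 x 84 x 6 mm, fixed, with two aluminium lips (46 mm apart, from x = -20 to 40 mm, underside 14.5 and top 18.5 mm above the bench) over the blue spool's flange, and a stop behind it. Origin: underside of the plate, below the blue spool's axis at the start; z up; the open front faces its -x, roughly towards the robot, where the flat plate runs on to x = -85 mm.
Not all that is in view belongs to the job. What is shaped like the white_spool but turquoise is not meant. Leave any pink look-alike of the white_tray alone.

How it is judged:
By the outcome, as a careful person would: the job done as asked, in the order asked, and still so for the second after the job is handed in, with the robot touching nothing.
It also fails if it takes over 102 s, if anything falls off the work surface, if the arm or the gripper's body presses on something with over 40 N, if the wrist force passes 120 N, or if a joint passes its speed limit or range.

## Robot

A 6-joint arm with a two-finger parallel gripper is mounted at the origin on the work surface. World frame = base frame: x ahead of the robot, y to its left, z up, the work surface at z = 0. Lengths are in mm, angles in rad, forces in N, time in s.
With the tool pointing down it reaches from about 300 to 775 mm from the base axis. Payload 14.6 kg.
Tool frame: the origin (TCP) lies midway between the tips of the shut fingers; the grasp point (between the pads) lies grasp_offset behind it (grasp_offset is the distance from the TCP to the grasp point, in mm); z points along the fingers, y is the line along which they close (so a half turn about z gives the same grasp; the last joint's range is limited). The gripper opens to 94 mm and grips with 3 to 60 N. Pads are 16 mm wide; open, the fingers measure 119 mm over their backs; the gripper's body (75 mm by 177 mm) begins 78 mm behind the grasp point.
Start: joints at [1.213, 0.3, 1.521, -0, 1.321, -0.067], TCP at [157.693, 526.899, 205.446] pointing down, gripper open.
Joint ranges: [-3.03, 3.03], [-0.79, 2.21], [0.23, 2.52], [-1.04, 4.18], [0, 3.07], [-2.55, 2.55]. Speed limits (rad/s): [2.22, 2.22, 2.57, 3.14, 3.14, 3.14].

## Interface

Orientations are given as [roll, pitch, yaw] about the fixed x, y, z axes, in that order (R = Rz(yaw) Ry(pitch) Rx(roll)).
In Python, from cell import * gives the robot as it stands. The module is installed in compiled form; this text tells all that it offers.
- The arm moves only by the shell command python3 -m jog 'ROWS' [FORCE]. ROWS is JSON, a list of rows, each a list of 3 entries, a list of its own where there are three numbers: the finger opening in mm, from 0 to 94, then the shift along the tool's x, y, z in units of 50 mm (1.0 is 50 mm), then the turn about the tool's z in units of 180 degrees (1.0 is 180 degrees). In form: [[fingers, [dx, dy, dz], twist], ...]. A call has 1 to 20 rows; each row shifts and turns the commanded pose from where the row before left it, along the tool's axes as they then stand; what a row does not reach is not made up. A row lasts 1/10 s, in which the tool goes at most 50 mm and 8.59 degrees, less where a joint would pass 70% of its speed; a pose out of reach is approached as far as the arm can. A call with a number of a shift or a turn outside -1 to 1 is refused whole. A call with a gripper value outside its range is refused whole. The fingers move at their own pace and stop on an object; FORCE is the grip in N (left out, the last holds). Time passes only in rows, so rows that do not move let the fingers close. It gives the time, the measured TCP pose, the force, the opening and the grip force at its end, in the units of the state.
- read_state(): the state, without advancing time (a new reading comes with each control period).
- camera(name): name is "scene" or "top" or "wrist"; returns the picture (384x512x3 uint8, red, green, blue); there is no depth.
- calibration(name): a dict with "mtx" (3x3 intrinsics, pixels), "cam_to_world" (4x4, takes a point from camera to world coordinates); the wrist camera has in their place "hand_eye" (4x4, takes a point from camera to tool coordinates, whose origin is the TCP and whose axes are the flange's). Camera axes: x right, y down, z forward; pixel columns grow to the right and rows downward; lengths in mm; the calibration is good to about 2 mm. The wrist camera is an equidistant fisheye: a pixel r from the principal point sees the ray r / f radians off the axis. A picture is of the moment at which its call begins: read the wrist's pose just before it. calibration takes no time and is no camera call.
- sign_off(): hands the job in; it is judged then, once.
Trained networks look in the newest picture that a camera, given by its name, has taken for a name from the list of things; names that differ only in an ending like _2 or _b are one class to them, and where a whole thing is asked for, a point or a joint stands for the part that bears it (a point fixed in the world has none). Each returns a list of dicts, best first, with "conf" (0 to 1); they miss things now and then, are a little off and sometimes report something else, mostly with a low value. They report only what shows in the picture. A call takes as long as a camera call. They do not tell look-alikes from the thing itself.
- regions_of(camera, query): "pixels" (384x512 bool, what is visible of it) and "rect" ([centre column, centre row, width, height] in pixels, round what is visible of it).
The state is a dict: "clock": time; "joints": joint angles; "qd": joint speeds; "effort": joint torques, N m; "eef_pos": TCP position; "eef_rot": TCP orientation; "wrist_force": force on the tool from outside, world axes, zero at the start; "moment": the same for the moment, N m; "finger_gap": finger opening in mm; "finger_force": force on a finger pad.
Only numpy, scipy, OpenCV 4.12 (cv2) and the standard library are available. Lean on these libraries where they do the work, as an engineer would, in place of code of your own. Each camera call takes 0.05 s, during which the arm holds its last target. There are 200 camera calls.

## Working session

There is one attempt and no reset: what is moved stays moved. The work goes in short steps, Python scripts to look and compute and a shell command to move; the robot and the scene stay as the last step left them, time stands still between calls to the robot, and variables do not carry over. Pictures are saved under pics/ and viewed, at most 14 in all, crops included, and the job is handed in when it is done.

```bash
mkdir -p pics; python3 - <<'E'
from cell import *
import cv2, numpy as np
s=read_state(); print({k:np.round(v,3).tolist() for k,v in s.items()})
for n in ["scene","top","wrist"]:
    cv2.imwrite(f"pics/{n}0.png",camera(n)[:,:,::-1])
    c=calibration(n); print(n,{k:np.round(v,2).tolist() for k,v in c.items()})
E
```

```text
{'clock': 0.0, 'joints': [1.213, 0.301, 1.522, -0.0, 1.321, -0.067], 'qd': [-0.0, -0.001, -0.0, -0.001, 0.002, 0.0], 'effort': [-0.003, -53.181, -35.273, 0.071, 0.025, -0.0], 'eef_pos': [157.602, 526.669, 204.868], 'eef_rot': [-3.14, -0.0, 2.851], 'wrist_force': [-0.469, -0.401, -0.079], 'moment': [-0.017, -0.001, 0.016], 'finger_force': 0.0, 'finger_gap': 94.077}
scene {'mtx': [[472.95, 0.0, 253.02], [0.0, 472.95, 188.57], [0.0, 0.0, 1.0]], 'cam_to_world': [[-0.09, 0.6, -0.8, 1449.47], [1.0, 0.04, -0.08, 100.35], [-0.02, -0.8, -0.6, 805.78], [0.0, 0.0, 0.0, 1.0]]}
top {'mtx': [[463.03, 0.0, 254.14], [0.0, 463.03, 192.13], [0.0, 0.0, 1.0]], 'cam_to_world': [[-0.15, -0.97, 0.2, 200.22], [-0.99, 0.15, -0.03, 7.82], [-0.0, -0.2, -0.98, 1176.48], [0.0, 0.0, 0.0, 1.0]]}
wrist {'mtx': [[297.32, 0.0, 256.04], [0.0, 297.32, 185.69], [0.0, 0.0, 1.0]], 'hand_eye': [[0.0, -0.97, -0.25, 72.78], [1.0, 0.0, 0.0, 1.63], [0.0, -0.25, 0.97, -179.16], [0.0, 0.0, 0.0, 1.0]]}
```

View pics/top0.png

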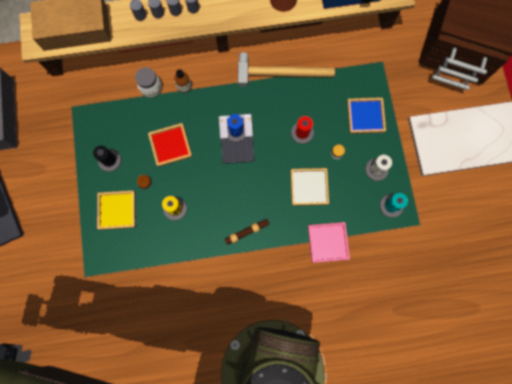

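View pics/scene0.png

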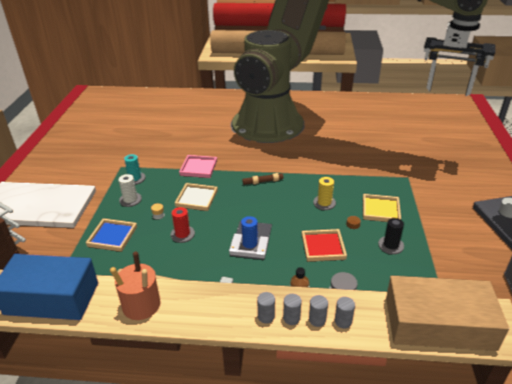

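```bash
cat > h.py <<'E'
import numpy as np, cv2, cell
from scipy.optimize import minimize
K={n:cell.calibration(n) for n in("scene","top")}
def proj(n,P):
    c=K[n]; T=np.linalg.inv(c["cam_to_world"]); q=(P@T[:3,:3].T+T[:3,3])@np.array(c["mtx"]).T
    return q[:,:2]/q[:,2:]
S=8
def sil(n,parts):
    m=np.zeros((384*S//2,512*S//2),np.uint8)
    for P in parts:
        h=cv2.convexHull(((proj(n,P)+.5)*S/2).astype(np.float32)).round().astype(np.int32)
        cv2.fillConvexPoly(m,h,1)
    return cv2.resize(m.astype(np.float32),(512,384),interpolation=cv2.INTER_AREA)
def cyl(x,y,r,z0,z1):
    a=np.linspace(0,2*np.pi,40)
    return np.array([[x+r*np.cos(t),y+r*np.sin(t),z] for t in a for z in(z0,z1)])
def spool(p,z=0): return [cyl(p[0],p[1],30,z,z+6),cyl(p[0],p[1],19,z,z+75)]
def box(p,x0,x1,y0,y1,z0,z1):
    c,s=np.cos(p[2]),np.sin(p[2])
    return [np.array([[p[0]+c*x-s*y,p[1]+s*x+c*y,z] for x in(x0,x1) for y in(y0,y1) for z in(z0,z1)])]
def tray(p): return box(p,-46,46,-46,46,0,14)
def fit(masks,model,p0):
    def f(p): return sum(np.abs(sil(n,model(p))-m).sum()/m.sum() for n,m in masks.items())
    d=[20,20]+[.2]*(len(p0)-2)
    sx=np.vstack([p0]+[np.array(p0)+np.eye(len(p0))[i]*d[i] for i in range(len(p0))])
    r=minimize(f,p0,method="Nelder-Mead",options=dict(initial_simplex=sx,xatol=.05,fatol=1e-4))
    return r.x,r.fun
def back(n,u,v,z):
    c=K[n]; T=np.array(c["cam_to_world"]); d=T[:3,:3]@np.linalg.solve(c["mtx"],[u,v,1])
    return T[:3,3]+d*(z-T[2,3])/d[2]
E
python3 - <<'E'
import cell
from h import *
print([k for k in dir(cell) if not k.startswith('_')], getattr(cell,'grasp_offset',None))
cell.camera("top");cell.camera("scene")
for q in ["red_spool","yellow_spool","white_spool","blue_spool","black_spool","red_tray","yellow_tray","white_tray","blue_tray","thread_stand"]:
    print(q)
    for n in("top","scene"):
        for r in cell.regions_of(n,q):
            if r["conf"]<.3: continue
            m=r["pixels"].astype(np.float32); u,v=r["rect"][:2]
            o=[n,round(r["conf"],2),np.round(r["rect"]).tolist()]
            b=back(n,u,v,30 if"spool" in q else 7)
            if q.endswith("spool"): o.append([np.round(x,2) for x in fit({n:m},(lambda p:spool(p,6)) if q[:2]=="bl" and q[2]=="u" else spool,b[:2])])
            elif q.endswith("tray"): o.append([np.round(x,2) for x in fit({n:m},tray,[b[0],b[1],.15])])
            else: o.append([np.round(x,2) for x in fit({n:m},lambda p:box(p,-85,40,-42,42,0,6),[b[0],b[1],0])])
            print("  ",*o)
E
```

```text
['Unreachable', 'calibration', 'camera', 'grasp_offset', 'read_state', 'regions_of', 'sign_off'] 18.8
red_spool
   scene 0.57 [184.0, 226.0, 24.0, 40.0] [array([ 584.94, -172.75]), np.float64(0.06)]
yellow_spool
   top 0.68 [310.0, 188.0, 39.0, 41.0] [array([ 436.96, -184.72]), np.float64(0.64)]
   top 0.63 [176.0, 208.0, 22.0, 27.0] [array([429.48, 183.79]), np.float64(0.12)]
   scene 0.98 [326.0, 194.0, 25.0, 33.0] [array([435.  , 187.34]), np.float64(0.13)]
   scene 0.31 [130.0, 190.0, 23.0, 34.0] [array([ 455.78, -346.83]), np.float64(0.08)]
white_spool
   top 0.9 [396.0, 205.0, 27.0, 22.0] [array([ 353.92, -367.58]), np.float64(0.09)]
   top 0.62 [378.0, 169.0, 26.0, 26.0] [array([ 453.77, -350.79]), np.float64(0.06)]
   scene 0.89 [136.0, 167.0, 16.0, 32.0] [array([ 355.26, -364.34]), np.float64(0.36)]
   scene 0.84 [129.0, 189.0, 21.0, 36.0] [array([ 453.25, -348.51]), np.float64(0.09)]
blue_spool
   top 0.7 [106.0, 157.0, 30.0, 27.0] [array([583.42, 337.2 ]), np.float64(0.07)]
   top 0.63 [239.0, 128.0, 19.0, 26.0] [array([611.46,  -0.9 ]), np.float64(0.11)]
   scene 0.9 [249
[... 1203 characters left out ...]
, 35.0] [array([ 6.0228e+02, -3.5086e+02, -1.1000e-01]), np.float64(0.07)]
   top 0.62 [177.0, 207.0, 23.0, 24.0] [array([442.32, 174.49,   0.53]), np.float64(1.91)]
   scene 0.65 [393.0, 233.0, 24.0, 40.0] [array([559.85, 348.4 ,   0.56]), np.float64(0.87)]
   scene 0.6 [114.0, 236.0, 52.0, 33.0] [array([ 6.0543e+02, -3.4805e+02, -1.2000e-01]), np.float64(0.04)]
thread_stand
   top 0.83 [238.0, 138.0, 39.0, 45.0] [array([ 6.1382e+02, -2.5800e+00, -8.0000e-02]), np.float64(0.46)]
   scene 0.82 [251.0, 240.0, 45.0, 36.0] [array([ 6.1704e+02, -8.9000e-01, -9.0000e-02]), np.float64(0.74)]
   scene 0.44 [196.0, 198.0, 39.0, 28.0] [array([ 4.4708e+02, -1.6565e+02, -1.0000e-02]), np.float64(0.29)]
```

```bash
cat > to.py <<'E'
import sys, numpy as np, cell
from scipy.spatial.transform import Rotation as R
s=cell.read_state(); r=R.from_euler("xyz",s["eef_rot"])
t=np.array([float(a) for a in sys.argv[1:4]])
print("clock",round(s["clock"],2),"pos",np.round(s["eef_pos"],1),"yaw",round(s["eef_rot"][2],3),"gap",round(s["finger_gap"],1),"ff",round(s["finger_force"],1),"j6",round(s["joints"][5],2))
print("units",np.round(r.inv().apply(t-s["eef_pos"])/50,3))
E
T='[-0.45,-0.6,0],0]'
python3 -m jog '[[94,[0,0,0],-0.033],[94,[0,0,0],-0.033],[94,[-0.45,-0.6,0],0],[94,[-0.45,-0.6,0],0],[94,[-0.45,-0.6,0],0],[94,[-0.45,-0.6,0],0],[94,[-0.45,-0.6,0],0],[94,[-0.45,-0.6,0],0],[94,[-0.45,-0.6,0],0],[94,[-0.45,-0.6,0],0],[94,[-0.45,-0.6,0],0],[94,[-0.45,-0.6,0],0],[94,[-0.45,-0.6,0],0],[94,[-0.45,-0.6,0],0],[94,[-0.45,-0.6,0],0],[94,[-0.45,-0.6,0],0],[94,[-0.45,-0.6,0],0],[94,[-0.45,-0.6,0],0],[94,[-0.45,-0.6,0],0],[94,[0,0,0],0]]' 20
python3 to.py 583.5 -174 160
```

```text
clock: 3.25
eef_pos: [497.6, -16.2, 205.1]
eef_rot: [-3.141, -0.0, 3.055]
wrist_force: [-0.3, 0.1, 0.7]
finger_gap: 93.9
finger_force: 0.0
clock 3.25 pos [497.6 -16.2 205.1] yaw 3.055 gap 93.9 ff 0.0 j6 -1.59
units [-1.985 -2.996  0.903]
```

```bash
python3 -m jog '[[94,[-0.4,-0.6,0.2],0],[94,[-0.4,-0.6,0.2],0],[94,[-0.4,-0.6,0.2],0],[94,[-0.4,-0.6,0.2],0],[94,[-0.4,-0.6,0.1],0],[94,[0,0,0],0],[94,[0,0,0],0]]'
python3 to.py 583.5 -174 32
python3 - <<'E'
import cell,cv2
cv2.imwrite("pics/w1.png",cell.camera("wrist")[:,:,::-1])
E
```

```text
clock: 3.95
eef_pos: [583.3, -170.7, 160.0]
eef_rot: [3.141, -0.001, 3.058]
wrist_force: [0.5, -0.4, -0.5]
finger_gap: 94.3
finger_force: 0.0
clock 3.95 pos [ 583.3 -170.7  160. ] yaw 3.058 gap 94.3 ff 0.0 j6 -1.83
units [-0.012 -0.065  2.56 ]
```

View pics/w1.png

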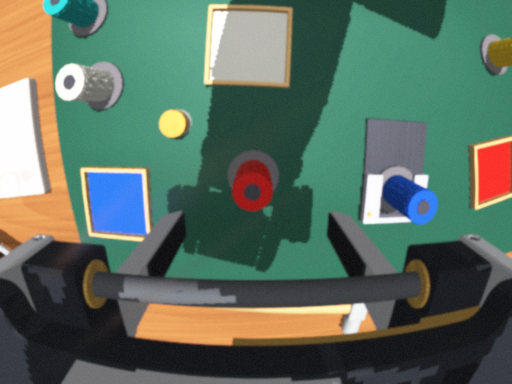

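The wrist view shows the red spool's top face at (253,191), between the fingers. The blue spool's top is at (424,207) on its stand, whose plate runs from (367,119)/(426,122) to (362,223)/(430,222). Next I turn these into world positions to check the first fits.

```bash
cat > wr.py <<'E'
import numpy as np, cell
from scipy.spatial.transform import Rotation as R
def wback(u,v,z,s=None):
    s=s or cell.read_state(); c=cell.calibration("wrist"); M=np.array(c["mtx"]); H=np.array(c["hand_eye"])
    d=np.array([(u-M[0,2])/M[0,0],(v-M[1,2])/M[1,1]]); th=np.hypot(*d)
    ray=np.r_[d/th*np.sin(th),np.cos(th)] if th else np.array([0,0,1.])
    r=R.from_euler("xyz",s["eef_rot"]); o=r.apply(H[:3,3])+s["eef_pos"]; w=r.apply(H[:3,:3]@ray)
    return (o+w*(z-o[2])/w[2])[:2]
E
python3 - <<'E'
from wr import *
for n,u,v,z in [("red",253,191,75),("blue",424,207,81),("white",70,84,75),("plateFL",367,119,6),("plateFR",426,122,6),("plateBL",362,223,18),("plateBR",430,222,18),("bluetray",116,203,8),("whitetray",249,46,8)]: print(n,np.round(wback(u,v,z),1))
E
```

```text
red [ 584.  -171.3]
blue [614.6   2.8]
white [ 458.3 -346.1]
plateFL [527.6 -34. ]
plateFR [532.6  48.8]
plateBL [651.1 -44.9]
plateBR [662.2  55.4]
bluetray [ 604.3 -348.2]
whitetray [ 437.5 -164.1]
```

```bash
python3 -m jog '[[94,[-0.01,-0.03,0.4],0],[94,[0,0,0.5],0],[94,[0,0,0.5],0],[94,[0,0,0.5],0],[94,[0,0,0.3],0],[94,[0,0,0.2],0],[94,[0,0,0.16],0],[94,[0,0,0],0],[38,[0,0,0],0],[30,[0,0,0],0],[30,[0,0,0],0],[30,[0,0,0],0],[30,[0,0,0],0],[30,[0,0,0],0],[30,[0,0,0],0],[30,[0,0,0],0]]' 20
python3 to.py 603.5 178 142
```

```text
clock: 5.6
eef_pos: [583.9, -172.6, 32.5]
eef_rot: [-3.142, 0.0, 3.058]
wrist_force: [0.0, -0.7, -0.8]
finger_gap: 37.6
finger_force: 20.0
clock 5.6 pos [ 583.9 -172.6   32.5] yaw 3.058 gap 37.6 ff 20.0 j6 -1.83
units [ 0.194  7.021 -2.191]
```

```bash
python3 -m jog '[[30,[0,0,-0.2],0],[30,[0,0,-0.4],0],[30,[0,0,-0.4],0],[30,[0,0,-0.4],0],[30,[0,0,-0.4],0],[30,[0,0,-0.4],0]]'
python3 -m jog '[[30,[0,0.2,0],0],[30,[0.01,0.4,0],0],[30,[0.02,0.6,0],0],[30,[0.02,0.6,0],0],[30,[0.02,0.6,0],0],[30,[0.02,0.6,0],0],[30,[0.02,0.6,0],0],[30,[0.02,0.6,0],0],[30,[0.02,0.6,0],0],[30,[0.02,0.6,0],0],[30,[0.02,0.6,0],0],[30,[0,0.6,0],0],[30,[0,0.4,0],0],[30,[0,0.2,0],0],[30,[0,0,0],0],[30,[0,0,0],0]]'
python3 to.py 603.5 178 38
python3 - <<'E'
import cell,cv2
cv2.imwrite("pics/w2.png",cell.camera("wrist")[:,:,::-1])
E
```

```text
clock: 6.2
eef_pos: [583.8, -172.5, 144.0]
eef_rot: [-3.142, 0.0, 3.058]
wrist_force: [-0.4, 0.3, -1.2]
finger_gap: 37.8
finger_force: 20.0
clock: 7.8
eef_pos: [604.2, 186.4, 142.0]
eef_rot: [-3.141, -0.001, 3.058]
wrist_force: [-0.1, 0.1, -1.0]
finger_gap: 37.8
finger_force: 20.0
clock 7.8 pos [604.2 186.4 142. ] yaw 3.058 gap 37.8 ff 20.0 j6 -1.25
units [-1.000e-03 -1.680e-01  2.081e+00]
```

View pics/w2.png

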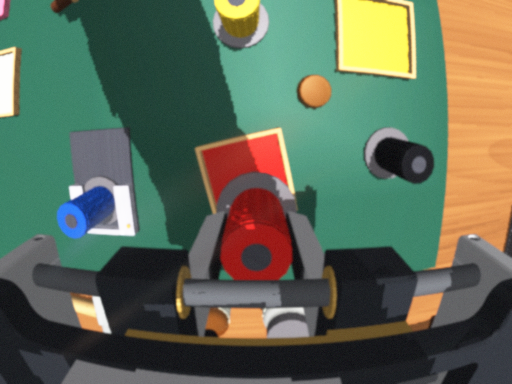

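The spool hangs upright over the red tray, whose front corners are at (196,148) and (280,129). Lowering it now.

```bash
python3 -m jog '[[30,[0,-0.17,0.2],0],[30,[0,0,0.5],0],[30,[0,0,0.5],0],[30,[0,0,0.4],0],[30,[0,0,0.2],0],[30,[0,0,0.15],0],[30,[0,0,0.1],0],[30,[0,0,0.04],0],[30,[0,0,0],0],[94,[0,0,0],0],[94,[0,0,0],0],[94,[0,0,0],0],[94,[0,0,0],0],[94,[0,0,-0.2],0],[94,[0,0,-0.5],0],[94,[0,0,-0.5],0],[94,[0,0,-0.5],0],[94,[0,0,-0.5],0]]'
python3 to.py 432 185.5 147
```

```text
clock: 9.65
eef_pos: [603.7, 178.5, 149.9]
eef_rot: [3.141, 0.001, 3.058]
wrist_force: [-0.1, 0.3, 0.1]
finger_gap: 94.0
finger_force: 0.0
clock 9.65 pos [603.7 178.5 149.9] yaw 3.058 gap 94.0 ff 0.0 j6 -1.26
units [ 3.434 -0.147  0.056]
```

```bash
python3 -m jog '[[94,[0.3,0,0],0],[94,[0.5,-0.03,0],0],[94,[0.5,-0.03,0],0],[94,[0.6,-0.03,0],0],[94,[0.6,-0.03,0],0],[94,[0.5,-0.03,0],0],[94,[0.43,0,0],0],[94,[0,0,0],0],[94,[0,0,0],0]]'
python3 to.py 432 185.5 32
python3 - <<'E'
import cell,cv2
from wr import *
im=cell.camera("wrist"); cv2.imwrite("pics/w3.png",im[:,:,::-1])
E
```

```text
clock: 10.55
eef_pos: [432.7, 185.5, 148.9]
eef_rot: [3.141, 0.001, 3.059]
wrist_force: [-0.2, -1.0, -0.3]
finger_gap: 93.9
finger_force: 0.0
clock 10.55 pos [432.7 185.5 148.9] yaw 3.059 gap 93.9 ff 0.0 j6 -1.16
units [ 1.700e-02 -2.000e-03  2.337e+00]
```

View pics/w3.png

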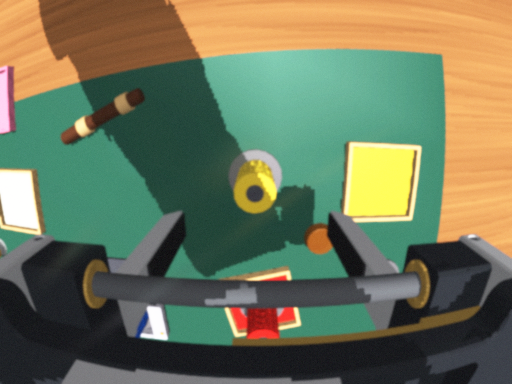

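The yellow spool's top is at (255,193), centred between the fingers. The orange disc at (318,238) is low and off to the side, and the red spool is standing in its tray at the lower edge, around (262,315).

```bash
python3 -c "
from wr import *
print(wback(255,193,75),wback(318,238,10),wback(382,182,8))"
python3 -m jog '[[94,[0,0,0.4],0],[94,[0,0,0.5],0],[94,[0,0,0.5],0],[94,[0,0,0.4],0],[94,[0,0,0.3],0],[94,[0,0,0.2],0],[94,[0,0,0.03],0],[94,[0,0,0],0],[30,[0,0,0],0],[30,[0,0,0],0],[30,[0,0,0],0],[30,[0,0,0],0],[30,[0,0,0],0],[30,[0,0,0],0],[30,[0,0,0],0],[30,[0,0,0],0]]' 20
python3 to.py 451 333 100
```

```text
[432.48731021 186.22483427] [512.76095593 254.3133461 ] [451.08692561 334.58059253]
clock: 12.2
eef_pos: [432.2, 185.3, 31.5]
eef_rot: [-3.142, -0.0, 3.058]
wrist_force: [0.2, -1.1, -0.1]
finger_gap: 37.7
finger_force: 20.0
clock 12.2 pos [432.2 185.3  31.5] yaw 3.058 gap 37.7 ff 20.0 j6 -1.16
units [-0.129  2.975 -1.371]
```

```bash
python3 -m jog '[[30,[0,0,-0.2],0],[30,[0,0,-0.4],0],[30,[0,0,-0.4],0],[30,[0,0,-0.4],0],[30,[0,0.2,0],0],[30,[-0.02,0.4,0],0],[30,[-0.03,0.5,0],0],[30,[-0.03,0.5,0],0],[30,[-0.03,0.5,0],0],[30,[-0.02,0.4,0],0],[30,[0,0.3,0],0],[30,[0,0.2,0],0],[30,[0,0,0],0],[30,[0,0,0],0]]'
python3 to.py 451 333.5 36.3
```

```text
clock: 13.6
eef_pos: [451.0, 333.9, 101.2]
eef_rot: [-3.141, -0.0, 3.058]
wrist_force: [0.4, -0.5, -1.4]
finger_gap: 37.6
finger_force: 20.0
clock 13.6 pos [451.  333.9 101.2] yaw 3.058 gap 37.6 ff 20.0 j6 -0.92
units [-1.000e-03 -7.000e-03  1.298e+00]
```

```bash
python3 -m jog '[[30,[0,0,0.2],0],[30,[0,0,0.4],0],[30,[0,0,0.3],0],[30,[0,0,0.2],0],[30,[0,0,0.1],0],[30,[0,0,0.1],0],[30,[0,0,0],0],[94,[0,0,0],0],[94,[0,0,0],0],[94,[0,0,0],0],[94,[0,0,0],0],[94,[0,0,-0.2],0],[94,[0,0,-0.5],0],[94,[0,0,-0.5],0],[94,[0,0,-0.5],0],[94,[0,0,-0.5],0]]'
python3 to.py 455 -348.5 145
python3 -m jog '[[94,[0,-0.4,0],0],[94,[0,-0.6,0],0],[94,[0,-0.7,0],0],[94,[0,-0.7,0],0],[94,[0,-0.7,0],0],[94,[0,-0.7,0],0],[94,[0,-0.7,0],0],[94,[0,-0.7,0],0],[94,[0,-0.7,0],0],[94,[0,-0.7,0],0],[94,[0,-0.7,0],0],[94,[0,-0.7,0],0],[94,[0,-0.7,0],0],[94,[0,-0.7,0],0],[94,[0,-0.7,0],0],[94,[0,-0.7,0],0],[94,[0,-0.6,0],0],[94,[0,-0.6,0],0],[94,[0,-0.4,0],0],[94,[0,0,0],0]]'
python3 to.py 455 -348.5 145
```

```text
clock: 15.2
eef_pos: [451.1, 334.3, 148.4]
eef_rot: [3.141, 0.001, 3.058]
wrist_force: [0.8, 0.5, 0.5]
finger_gap: 93.7
finger_force: 0.0
clock 15.2 pos [451.1 334.3 148.4] yaw 3.058 gap 93.7 ff 0.0 j6 -0.91
units [ -1.215 -13.601   0.062]
clock: 17.2
eef_pos: [399.2, -285.3, 147.0]
eef_rot: [-3.141, 0.001, 3.056]
wrist_force: [0.8, -0.6, -0.0]
finger_gap: 94.1
finger_force: 0.0
clock 17.2 pos [ 399.2 -285.3  147. ] yaw 3.056 gap 94.1 ff 0.0 j6 -2.18
units [-1.221 -1.163  0.042]
```

```bash
python3 -m jog '[[94,[-0.4,-0.3,0],0],[94,[-0.4,-0.4,0],0],[94,[-0.4,-0.4,0],0],[94,[0,0,0],0],[94,[0,0,0],0]]'
python3 to.py 455 -348.5 32
python3 - <<'E'
import cell,cv2
im=cell.camera("wrist"); cv2.imwrite("pics/w4.png",im[:,:,::-1])
E
```

```text
clock: 17.7
eef_pos: [454.6, -342.5, 146.4]
eef_rot: [3.141, -0.001, 3.058]
wrist_force: [0.0, 0.5, 0.4]
finger_gap: 94.0
finger_force: 0.0
clock 17.7 pos [ 454.6 -342.5  146.4] yaw 3.058 gap 94.0 ff 0.0 j6 -2.2
units [-0.019 -0.121  2.288]
```

View pics/w4.png

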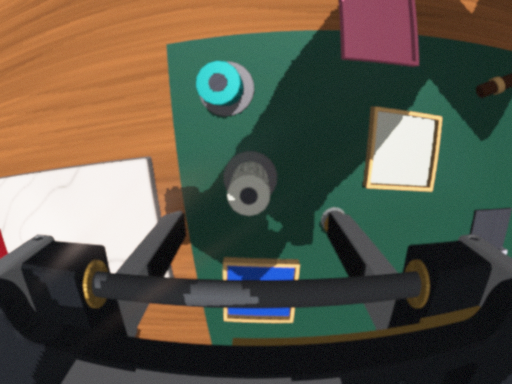

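```bash
python3 -c "
from wr import *
from h import back
print(wback(249,196,75),wback(404,150,8)); print(back('top',338,151,20),back('scene',157,211,10), back('scene',157,206,25))"
```

```text
[ 455.61167009 -346.88497384] [ 435.27926096 -164.98876061]
[ 513.31382024 -255.88218943   20.        ] [ 511.45458789 -256.51902746   10.        ] [ 508.81273311 -255.04087445   25.        ]
```

The white spool's top is at (249,196), and the turquoise look-alike stays at (222,82). The small knob, near (512,-256) in the world, is clear of the fingers. Descending now.

```bash
python3 -m jog '[[94,[-0.01,-0.1,0.4],0],[94,[0,0,0.5],0],[94,[0,0,0.5],0],[94,[0,0,0.4],0],[94,[0,0,0.3],0],[94,[0,0,0.15],0],[94,[0,0,0.03],0],[94,[0,0,0],0],[30,[0,0,0],0],[30,[0,0,0],0],[30,[0,0,0],0],[30,[0,0,0],0],[30,[0,0,0],0],[30,[0,0,0],0],[30,[0,0,0],0],[30,[0,0,0],0]]' 20
python3 to.py 435 -165.5 100
```

```text
clock: 19.35
eef_pos: [454.8, -348.5, 32.4]
eef_rot: [-3.142, 0.0, 3.058]
wrist_force: [-0.8, 0.5, 0.1]
finger_gap: 37.8
finger_force: 20.0
clock 19.35 pos [ 454.8 -348.5   32.4] yaw 3.058 gap 37.8 ff 20.0 j6 -2.21
units [ 0.699  3.613 -1.351]
```

```bash
python3 -m jog '[[30,[0,0,-0.2],0],[30,[0,0,-0.4],0],[30,[0,0,-0.4],0],[30,[0,0,-0.4],0],[30,[0.05,0.2,0],0],[30,[0.1,0.4,0],0],[30,[0.1,0.5,0],0],[30,[0.1,0.6,0],0],[30,[0.1,0.6,0],0],[30,[0.1,0.5,0],0],[30,[0.1,0.4,0],0],[30,[0.05,0.3,0],0],[30,[0,0.1,0],0],[30,[0,0,0],0],[30,[0,0,0],0]]'
python3 to.py 435 -165.5 37.2
```

```text
clock: 20.85
eef_pos: [435.0, -166.6, 102.3]
eef_rot: [-3.141, 0.0, 3.058]
wrist_force: [-0.1, -1.0, -1.4]
finger_gap: 37.7
finger_force: 20.0
clock 20.85 pos [ 435.  -166.6  102.3] yaw 3.058 gap 37.7 ff 20.0 j6 -1.93
units [0.002 0.022 1.303]
```

```bash
python3 -m jog '[[30,[0,0.02,0.2],0],[30,[0,0,0.4],0],[30,[0,0,0.3],0],[30,[0,0,0.2],0],[30,[0,0,0.1],0],[30,[0,0,0.1],0],[30,[0,0,0],0],[94,[0,0,0],0],[94,[0,0,0],0],[94,[0,0,0],0],[94,[0,0,0],0],[94,[0,0,-0.2],0],[94,[0,0,-0.5],0],[94,[0,0,-0.5],0],[94,[0,0,-0.5],0],[94,[0,0,-0.6],0]]'
python3 to.py 612 1 160
python3 -m jog '[[94,[-0.2,0.2,0],0],[94,[-0.3,0.3,0],0],[94,[-0.4,0.4,0],0],[94,[-0.4,0.4,0],0],[94,[-0.4,0.4,0],0],[94,[-0.4,0.4,0],0],[94,[-0.4,0.4,0],0],[94,[-0.4,0.4,0],0],[94,[-0.3,0.4,0],0],[94,[-0.1,0.2,0],0],[94,[0,0,0],0],[94,[0,0,0],0]]'
python3 to.py 612 1 160
python3 - <<'E'
import cell,cv2
im=cell.camera("wrist"); cv2.imwrite("pics/w5.png",im[:,:,::-1])
E
```

```text
clock: 22.45
eef_pos: [434.6, -165.0, 153.9]
eef_rot: [3.142, -0.0, 3.058]
wrist_force: [0.1, 0.4, -0.0]
finger_gap: 94.0
finger_force: 0.0
clock 22.45 pos [ 434.6 -165.   153.9] yaw 3.058 gap 94.0 ff 0.0 j6 -1.93
units [-3.258  3.603 -0.122]
clock: 23.65
eef_pos: [613.4, -4.8, 152.3]
eef_rot: [-3.141, -0.001, 3.058]
wrist_force: [0.3, -0.2, -0.5]
finger_gap: 94.3
finger_force: 0.0
clock 23.65 pos [613.4  -4.8 152.3] yaw 3.058 gap 94.3 ff 0.0 j6 -1.55
units [ 0.038  0.114 -0.154]
```

View pics/w5.png

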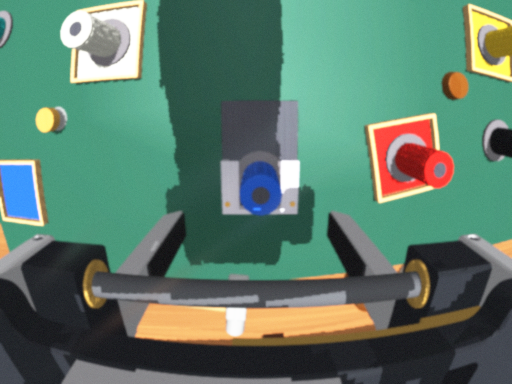

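The white, red and yellow spools stand in their trays. The stand's front edge (222–298 at row 100) is level in the picture, so the tool is lined up with it. The blue spool's top is at (261,192).

```bash
python3 -c "
from wr import *
print(wback(261,192,81),wback(222,100,6),wback(298,100,6)); 
b=wback(261,192,81)
import os;os.system('python3 to.py %f %f 38'%(b[0],b[1]))"
```

```text
clock 23.7 pos [613.4  -5.1 152.5] yaw 3.058 gap 94.2 ff 0.0 j6 -1.55
units [0.042 0.121 2.29 ]
[611.80206911   1.03460523] [526.19867115 -33.23893631] [532.88629574  49.08857002]
```

```bash
python3 -m jog '[[94,[0.04,0.12,0.4],0],[94,[0,0,0.5],0],[94,[0,0,0.5],0],[94,[0,0,0.4],0],[94,[0,0,0.3],0],[94,[0,0,0.15],0],[94,[0,0,0.03],0],[94,[0,0,0],0],[30,[0,0,0],0],[30,[0,0,0],0],[30,[0,0,0],0],[30,[0,0,0],0],[30,[0,0,0],0],[30,[0,0,0],0],[30,[0,0,0],0],[30,[0,0,0],0]]' 15
python3 to.py 612 1 38
```

```text
clock: 25.3
eef_pos: [612.5, 1.6, 38.4]
eef_rot: [-3.141, -0.0, 3.058]
wrist_force: [-0.2, 0.7, 0.3]
finger_gap: 37.6
finger_force: 15.0
clock 25.3 pos [612.5   1.6  38.4] yaw 3.058 gap 37.6 ff 15.0 j6 -1.54
units [ 0.009 -0.012  0.009]
```

```bash
python3 -m jog '[[30,[0.1,0,0],0],[30,[0.1,0,0],0],[30,[0.15,0,0],0],[30,[0.15,0,0],0],[30,[0.15,0,0],0],[30,[0.15,0,0],0],[30,[0.15,0,0],0],[30,[0.1,0,0],0],[30,[0.05,0,0],0],[30,[0,0,0],0],[30,[0,0,0],0]]'
python3 to.py 612 1 38
python3 - <<'E'
import cell,cv2
im=cell.camera("wrist"); cv2.imwrite("pics/w6.png",im[:,:,::-1])
E
```

```text
clock: 26.4
eef_pos: [557.7, 6.2, 38.4]
eef_rot: [-3.142, -0.0, 3.058]
wrist_force: [-0.6, 0.1, -1.2]
finger_gap: 37.7
finger_force: 15.0
clock 26.4 pos [557.7   6.2  38.4] yaw 3.058 gap 37.7 ff 15.0 j6 -1.54
units [-1.09  -0.014  0.009]
```

View pics/w6.png

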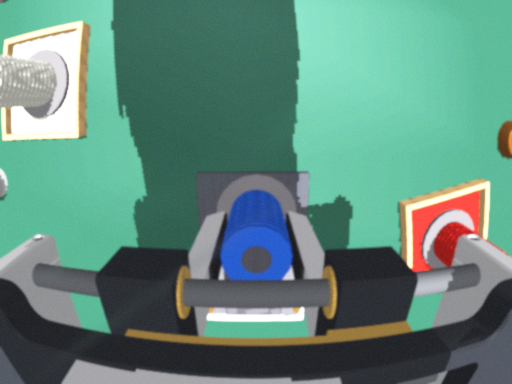

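The flange's front edge (255,176) is nearly at the plate's front edge (row 172), so it is clear of the lips. Lifting now.

```bash
python3 -m jog '[[30,[0,0,-0.1],0],[30,[0,0,-0.2],0],[30,[0,0,-0.4],0],[30,[0,0,-0.4],0],[30,[0,0,-0.4],0],[30,[0,0,0],0]]' 20
python3 to.py 604 -348.5 108
python3 -m jog '[[30,[-0.02,-0.2,0],0],[30,[-0.02,-0.4,0],0],[30,[-0.04,-0.6,0],0],[30,[-0.04,-0.6,0],0],[30,[-0.04,-0.6,0],0],[30,[-0.04,-0.6,0],0],[30,[-0.04,-0.6,0],0],[30,[-0.04,-0.6,0],0],[30,[-0.04,-0.6,0],0],[30,[-0.04,-0.6,0],0],[30,[-0.04,-0.6,0],0],[30,[-0.02,-0.4,0],0],[30,[0,-0.2,0],0],[30,[0,0,0],0],[30,[0,0,0],0]]'
python3 to.py 604 -348.5 37.2
```

```text
clock: 27.05
eef_pos: [559.1, 6.2, 116.6]
eef_rot: [3.141, 0.005, 3.058]
wrist_force: [1.0, -0.6, -1.7]
finger_gap: 38.0
finger_force: 20.0
clock 27.05 pos [559.1   6.2 116.6] yaw 3.058 gap 38.0 ff 20.0 j6 -1.54
units [-1.485 -6.994  0.179]
clock: 28.55
eef_pos: [550.9, -323.7, 112.8]
eef_rot: [3.141, -0.001, 3.058]
wrist_force: [1.0, -0.3, -1.5]
finger_gap: 37.4
finger_force: 20.0
clock 28.55 pos [ 550.9 -323.7  112.8] yaw 3.058 gap 37.4 ff 20.0 j6 -2.08
units [-1.101 -0.407  1.511]
```

```bash
python3 -m jog '[[30,[-0.15,-0.05,0],0],[30,[-0.3,-0.1,0],0],[30,[-0.3,-0.12,0],0],[30,[-0.2,-0.08,0],0],[30,[-0.15,-0.05,0],0],[30,[0,0,0],0],[30,[0,0,0],0]]'
python3 to.py 604 -348.5 36.8
python3 - <<'E'
import cell,cv2
im=cell.camera("wrist"); cv2.imwrite("pics/w7.png",im[:,:,::-1])
E
```

```text
clock: 29.25
eef_pos: [604.4, -348.2, 113.3]
eef_rot: [3.141, -0.0, 3.059]
wrist_force: [0.3, 0.4, -2.0]
finger_gap: 37.6
finger_force: 20.0
clock 29.25 pos [ 604.4 -348.2  113.3] yaw 3.059 gap 37.6 ff 20.0 j6 -2.06
units [ 0.008 -0.006  1.529]
```

View pics/w7.png

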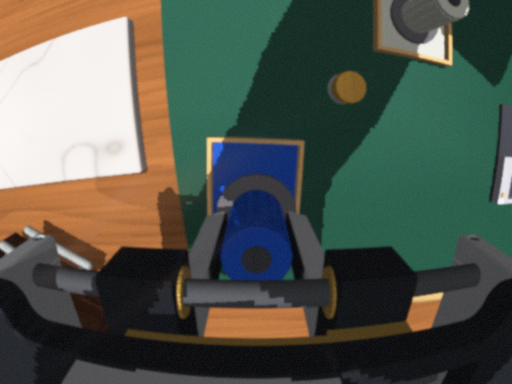

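The blue spool is upright over its tray, whose front corners are at (208,140) and (303,142). Placing it.

```bash
python3 -m jog '[[30,[0,0,0.2],0],[30,[0,0,0.4],0],[30,[0,0,0.4],0],[30,[0,0,0.2],0],[30,[0,0,0.15],0],[30,[0,0,0.1],0],[30,[0,0,0.08],0],[30,[0,0,0],0],[94,[0,0,0],0],[94,[0,0,0],0],[94,[0,0,0],0],[94,[0,0,0],0],[94,[0,0,-0.2],0],[94,[0,0,-0.5],0],[94,[0,0,-0.5],0],[94,[0,0,-0.6],0]]'
python3 -m jog '[[94,[0.3,0,-0.5],0],[94,[0.5,0,-0.5],0],[94,[0.6,0.2,0],0],[94,[0.6,0.2,0],0],[94,[0.6,0.2,0],0],[94,[0.6,0.2,0],0],[94,[0.5,0.2,0],0],[94,[0.3,0,0],0],[94,[0,0,0],0],[94,[0,0,0],0]]'
python3 - <<'E'
import cell,cv2,numpy as np
a=cell.camera("top")[:,:,::-1][90:270,60:440]; cv2.imwrite("pics/top2.png",cv2.resize(a,None,fx=2,fy=2,interpolation=3))
a=cell.camera("scene")[:,:,::-1][140:290,70:430]; cv2.imwrite("pics/scene2.png",cv2.resize(a,None,fx=2,fy=2,interpolation=3))
E
```

```text
clock: 30.9
eef_pos: [604.0, -348.7, 128.2]
eef_rot: [3.141, -0.0, 3.058]
wrist_force: [-0.9, 0.7, 0.2]
finger_gap: 93.8
finger_force: 0.0
clock: 31.9
eef_pos: [409.7, -282.7, 177.8]
eef_rot: [-3.141, 0.001, 3.058]
wrist_force: [0.5, 0.5, -0.6]
finger_gap: 93.9
finger_force: 0.0
```

View pics/top2.png

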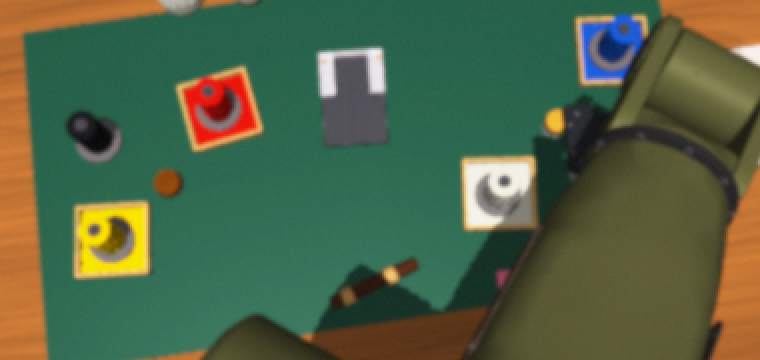

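View pics/scene2.png

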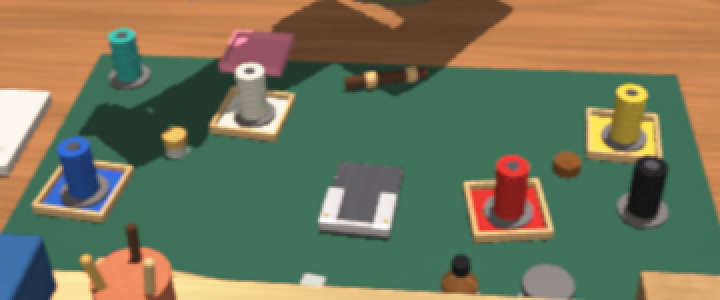

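Both views show the red, yellow, white and blue spools upright, each inside its own tray. The black spool, the turquoise look-alike and the pink tray have not moved, and the gripper is clear.

```bash
python3 -c "
import cell; print(cell.sign_off())"
```

```text
the job is handed in; nothing more can be done
None
```

The job is handed in: the red, yellow, white and blue spools each stand upright in the tray of their own colour, the black spool was left where it stood, and it took about 32 s of the 102 s allowed.

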